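# Check a tool handle in the bench caliper

### The job

Stand the pale handle with the brass ferrule upright on the bench caliper's beam between the two jaws, and let go of it. Then slide the red moving jaw along until the handle is pinched between it and the fixed jaw's brass anvil, keep a light push of about 7 N on it for a second (always less than 15 N) without ever tilting the jaw by three degrees, and let go, leaving the jaw closed on the upright handle. Leave the two other handles, the hand hoe, the bottle and the jar alone.

Things in the scene. Friction and masses are not known exactly. Their poses are not given: they have to be found in the camera images.
- handle_center (a point): Centre (half-way up, 55 mm above its underside) of the handle to be checked: a loose round hand-tool handle standing on its butt, 110 mm tall, about 0.11 kg. The lower 84 mm is pale wood, hand-turned, 34 to 36 mm thick; the top 26 mm is a brass ferrule 29 mm thick. z points up.
- spare_a_center (a point): Centre of another standing handle, pale wood with a dark steel ferrule, same size. Leave alone. The three handles stand about 100 mm apart in a row running away from the robot; which stands where varies.
- spare_b_center (a point): Centre of a third standing handle, dark wood with a dark steel ferrule, same size. Leave alone.
- caliper: Bench caliper, screwed to the table. A flat aluminium beam 290 mm long (along its y), 60 mm wide (x), its top 30 mm above the table, with black scale marks. Origin on the table under the middle of the beam. The fixed jaw is at the +y end. The handle is to stand on the beam's top, between the jaws.
- fixed_jaw: Fixed steel jaw, axes as the caliper's. Origin at the bottom middle of its upright face, on the beam's top (110 mm along +y from the caliper's origin); the face is 50 mm wide (x), 34 mm high, and looks along -y. A flat brass anvil, 44 mm wide, from 4 to 32 mm above the beam, stands 2 to 9 mm proud of that face (clamped; set differently each time, not measured): the handle bears on it.
- sliding_jaw: Moving jaw: red saddle (top 40 mm above the table) with a 12 mm thick steel jaw at its +y end and a black thumb tab at its -y end. Origin on its rocking axis (along x), 30 mm above the table; the steel face is 50 mm along +y from it, 50 mm wide, top edge 64 mm above the table. It rocks on the beam against a 1.3 N m/rad spring: pressing or lifting the tab, or a hand that does not travel level, tilts it.
- jaw (a joint): Opening in m between the moving jaw's face and the fixed jaw's steel face (not its brass anvil): 0 shut, 0.115 fully open; starts at 0.080 to 0.105. Where it meets the handle depends on the anvil and on the handle's thickness: 0.036 to 0.045. Dry friction 3 N plus a little drag (4 N per m/s); stays where it is left.
- tab (a point): On the moving jaw's black thumb tab, 68 mm above the table, 22 mm below the tab's top edge. The tab is upright, 12 mm thick (along the beam, y), 40 mm wide (x), from 40 to 90 mm above the table, its middle 95 mm behind (-y of) the moving jaw's face. It can be pinched from above, fingers closing along the beam.
- hoe_grip (a point): Middle of the wooden grip of a hand hoe lying on the table beyond the caliper. Leave alone.
- bottle: White bottle with yellow label and red cap, 170 mm tall, 70 mm thick; origin under its base. Leave alone.
- jar: Glass jar with steel lid, 80 mm tall, 60 mm thick; origin under its base. Leave alone.
Not all that is in view belongs to the job. Leave any blue look-alike of the part that bears handle_center alone.

How it is judged:
By the outcome, as a careful person would: the job done as asked, in the order asked, and still so for the second after the job is handed in, with the robot touching nothing.
It also fails if it takes over 67 s, if anything falls off the work surface, if the arm or the gripper's body presses on something with over 40 N, if the wrist force passes 120 N, or if a joint passes its speed limit or range.

### The arm

A 6-joint arm with a two-finger parallel gripper is mounted at the origin on the work surface. World frame = base frame: x ahead of the robot, y to its left, z up, the work surface at z = 0. Lengths are in m, angles in degrees, forces in N, time in s.
With the tool pointing down it reaches from about 0.4 to 0.825 m from the base axis. Payload 7 kg.
Tool frame: the origin (TCP) lies midway between the tips of the shut fingers; the grasp point (between the pads) lies 19 mm behind it; z points along the fingers, y is the direction in which the jaws open and shut (so a half turn about z gives the same grasp; the last joint's range is limited). The gripper opens to 88 mm and grips with 3 to 60 N. Pads are 19 mm wide; open, the fingers measure 130 mm over their backs; the gripper's body (78 mm by 193 mm) begins 47 mm behind the grasp point.
Start: joints at [90.304, 20.546, 0.682, 0, -70.136, -16.507], TCP at [0.188, 0.648, 0.227] pointing down, gripper open.
Joint ranges: [-176.03, 176.03], [-82.01, 121.73], [-58.28, 71.71], [-173.87, 95.51], [-174.79, -0.11], [-173.66, 173.66]. Speed limits (degrees/s): [136.94, 136.94, 172.46, 180, 180, 180].

### API

Orientations are given as a 3x3 rotation matrix whose columns are the frame's x, y, z axes.
In Python, from rig import robot gives the robot as it stands. Calls block until the motion is done:
- robot.goto(position, orientation): joint-space move of the TCP to a pose.
- robot.servo_line(position, ori=None, speed=0.15): straight line of the TCP; ori=None keeps the orientation; speed is the mean speed in m/s.
- robot.movej(angles): joint-space move.
- robot.move_gripper(opening): opening from 0.0 (shut) to 1.0 (fully open); the grip force is fixed at half the most; returns when the fingers have stopped.
- robot.dwell(seconds).
- robot.ik(position, orientation): joint angles nearest the present ones, or None.
- robot.grab_frame(name): name is "scene" or "side" or "wrist"; returns (picture, depth): 384x512x3 uint8, red, green, blue; 384x512 float32, m along the optical axis (not along the pixel's ray), 0 where there is no reading.
- robot.camera_info(name): a dict with "vfov" (degrees; the focal length in pixels is half the picture's height over the tangent of half this angle, whatever the lens; pixels are square), "cx", "cy" (the principal point, pixels), "view" (4x4, takes a point from world to camera coordinates); the wrist camera has in their place "T_tool_cam" (4x4, takes a point from camera to tool coordinates, whose origin is the TCP and whose axes are the flange's). Camera axes: x right, y down, z forward; pixel columns grow to the right and rows downward; lengths in m; the calibration is good to about 2 mm. A picture is of the moment at which its call begins: read the wrist's pose just before it. camera_info takes no time and is no camera call.
A pose or a line that the arm cannot do raises robot.Unreachable and nothing moves.
- robot.job_done(): hands the job in, once; it reports no verdict.
Readings, each from a call of its own:
- robot.read_t(): time.
- robot.read_qpos(): joint angles.
- robot.read_qvel(): joint speeds.
- robot.read_effort(): joint torques, N m.
- robot.read_position(): TCP position.
- robot.read_tcp_rot(): TCP orientation.
- robot.read_force(): force on the tool from outside, world axes, zero at the start.
- robot.read_ft_torque(): the same for the moment, N m.
- robot.read_grip_width(): opening from 0.0 (shut) to 1.0 (fully open).
Only numpy, scipy, OpenCV 4.12 (cv2) and the standard library are available. Lean on these libraries where they do the work, as an engineer would, in place of code of your own. Each camera call takes 0.05 s, during which the arm holds its last target. There are 200 camera calls.

## Working session

There is one attempt and no reset: what is moved stays moved. The work goes in short steps, each a Python script; the robot and the scene stay as the last script left them, time stands still between calls to the robot, and variables do not carry over. Pictures are saved under pics/ and viewed, about 8 in all and at most 12, crops included, and the job is handed in when it is done.

```bash
ls; mkdir -p pics; cat > h.py <<'E'
from rig import robot
import numpy as np, cv2
def save(n,f): cv2.imwrite('pics/'+f,cv2.cvtColor(n,cv2.COLOR_RGB2BGR))
def cam(name,p=None,R=None):
    c=robot.camera_info(name); f=192/np.tan(np.radians(c['vfov'])/2)
    if name=='wrist':
        T=np.eye(4);T[:3,:3]=R;T[:3,3]=p; M=T@c['T_tool_cam']
    else: M=np.linalg.inv(c['view'])
    return f,c['cx'],c['cy'],M
def cloud(d,k):
    f,cx,cy,M=k; v,u=np.mgrid[:d.shape[0],:d.shape[1]]
    P=np.stack([(u-cx)/f*d,(v-cy)/f*d,d],-1)
    return P@M[:3,:3].T+M[:3,3]
def ray(u,v,z,k):
    f,cx,cy,M=k; r=M[:3,:3]@np.array([(u-cx)/f,(v-cy)/f,1]); o=M[:3,3]
    return o+r*(z-o[2])/r[2]
E
python3 - <<'E'
from h import *
a,d=robot.grab_frame('scene');b,e=robot.grab_frame('side')
save(np.hstack([a,b])[:, :],'x.png')
im=cv2.resize(np.vstack([a,b]),None,fx=0.78,fy=0.78); save(im,'p1.png')
np.savez('f1.npz',a=a,d=d,b=b,e=e)
print(robot.camera_info('scene'),robot.camera_info('side'),robot.camera_info('wrist'))
print(robot.read_tcp_rot(),robot.read_force(),robot.read_t())
E
```

```text
pics
{'vfov': 50.594813580621995, 'cx': 254.5275221374278, 'cy': 196.39420547303683, 'view': array([[ 0.41727797,  0.90872153, -0.01021116, -0.25136027],
       [ 0.73429905, -0.34376197, -0.58534828, -0.33566406],
       [-0.53542879,  0.2367549 , -0.81071766,  1.51624228],
       [ 0.        ,  0.        ,  0.        ,  1.        ]])} {'vfov': 54.41909453498111, 'cx': 247.01827648976433, 'cy': 188.435020306907, 'view': array([[ 0.97765084, -0.2099003 , -0.01186145, -0.4931586 ],
       [-0.12136697, -0.51742147, -0.84708033,  0.12833728],
       [ 0.17166504,  0.82958838, -0.5313325 ,  1.09716613],
       [ 0.        ,  0.        ,  0.        ,  1.        ]])} {'vfov': 63.47295118666803, 'cx': 255.45531716057934, 'cy': 192.3338050071271, 'T_tool_cam': array([[-3.65382093e-04, -9.51911346e-01, -3.06373391e-01,
         8.31721548e-02],
       [ 9.99999628e-01, -1.08399606e-04, -8.55802592e-04,
         5.85576724e-05],
       [ 7.81437443e-04, -3.06373590e-01,  9.51911032e-01,
        -1.57217338e-01],
       [ 0.00000000e+00,  0.00000000e+00,  0.00000000e+00,
         1.00000000e+00]])}
[[ 9.60254744e-01 -2.79124959e-01 -2.88087473e-04]
 [-2.79125082e-01 -9.60253699e-01 -1.42191443e-03]
 [ 1.20254744e-04  1.44581251e-03 -9.99998948e-01]] [0.53154486 0.53679993 0.10775767] 0.1
```

View pics/p1.png

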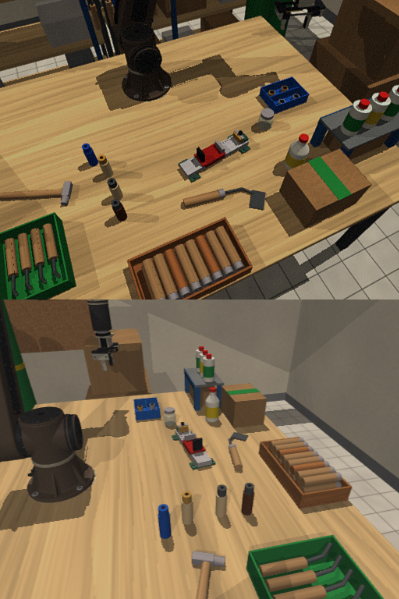

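The scene view shows, from the robot outwards, a blue decoy, the brass-ferrule handle (about 133,213 full-res), the pale/steel spare and the dark spare. The caliper is at about (273,200), with its red jaw in the middle. Next I'll get positions from depth.

```bash
python3 - <<'E'
from h import *
z=np.load('f1.npz')
for n,i,dd in(('scene','a','d'),('side','b','e')):
    im,d=z[i],z[dd]; P=cloud(d,cam(n)); ok=(d>0)
    X=P[ok&(np.abs(P[...,2])<.01)]; print(n,'table z',np.median(X[:,2]))
    m=ok&(P[...,2]>.025)&(P[...,2]<.2)&(P[...,0]>.1)&(P[...,0]<.95)&(np.abs(P[...,1])<.7)
    cnt,l,s,c=cv2.connectedComponentsWithStats(m.astype(np.uint8))
    for j in range(1,cnt):
        if s[j,4]<40: continue
        q=P[l==j]; t=q[:,2].max(); top=q[q[:,2]>t-.008]
        print(s[j],'ctr',q.mean(0).round(3),'top',top.mean(0).round(3),'col',im[l==j].mean(0).round(),'min',q.min(0).round(3),'max',q.max(0).round(3))
    hsv=cv2.cvtColor(im,cv2.COLOR_RGB2HSV)
    red=ok&((hsv[...,0]<6)|(hsv[...,0]>174))&(hsv[...,1]>170)&(hsv[...,2]>70)&(P[...,2]<.06)&(P[...,2]>.02)&(P[...,0]<.8)
    q=P[red];print('red',len(q),np.median(q,0))
a=z['a'];b=z['b']
save(np.vstack([cv2.resize(a[160:240,220:330],None,fx=4,fy=4,interpolation=2),cv2.resize(b[150:225,200:310],None,fx=4,fy=4,interpolation=2)]),'p2.png')
E
```

```text
scene table z -0.0018693396184298328
[171  74  37  22 434] ctr [ 0.106 -0.     0.175] top [ 0.106 -0.004  0.196] col [12. 11. 10.] min [ 0.1   -0.06   0.137] max [0.113 0.062 0.2  ]
[333  98  63  43 840] ctr [0.366 0.529 0.038] top [0.367 0.525 0.048] col [12. 30. 65.] min [0.295 0.442 0.025] max [0.431 0.617 0.053]
[  360   135   146   154 11307] ctr [0.798 0.413 0.122] top [0.728 0.582 0.196] col [79. 70. 45.] min [0.619 0.247 0.025] max [0.924 0.7   0.2  ]
[331 139  20  24 372] ctr [0.476 0.363 0.062] top [0.469 0.37  0.078] col [102.  94.  85.] min [0.44  0.339 0.025] max [0.5   0.396 0.082]
[ 231  166   88   60 1712] ctr [0.53  0.099 0.04 ] top [0.536 0.039 0.087] col [106.  73.  67.] min [ 0.479 -0.04   0.025] max [0.576 0.251 0.09 ]
[105 184  19  25 293] ctr [ 0.358 -0.338  0.075] top [ 0.35  -0.338  0.109] col [18. 31. 67.] min [ 0.336 -0.356  0.026] max [ 0.369 -0.322  0.114]
[125 198  18  26 291] ctr [ 0.433 -0.299  0.076] top [ 0.425 -0.299  0.108] col [92. 71. 40.] min [ 0.412 -0.316  0.025] max [ 0.444 -0.282  0.112]
[137 228  19  25 303] ctr [ 0.543 -0.293  0.078] top [
[... 2326 characters left out ...]
 min [ 0.406 -0.322  0.025] max [ 0.44  -0.29   0.112]
[203 262  17  38 519] ctr [ 0.347 -0.352  0.075] top [ 0.348 -0.344  0.11 ] col [34. 54. 93.] min [ 0.331 -0.361  0.025] max [ 0.366 -0.328  0.113]
[ 317  302  176   82 7359] ctr [ 0.665 -0.57   0.051] top [ 0.685 -0.563  0.069] col [72. 83. 52.] min [ 0.54  -0.683  0.025] max [ 0.781 -0.501  0.074]
[246 323  43  13 292] ctr [ 0.441 -0.463  0.026] top [ 0.441 -0.463  0.026] col [148. 137. 132.] min [ 0.404 -0.487  0.025] max [ 0.488 -0.44   0.03 ]
[254 345  12  39 139] ctr [ 0.413 -0.543  0.026] top [ 0.413 -0.543  0.026] col [166. 125.  84.] min [ 0.395 -0.574  0.025] max [ 0.434 -0.498  0.028]
red 210 [0.50705093 0.06456543 0.03870925]
```

View pics/p2.png

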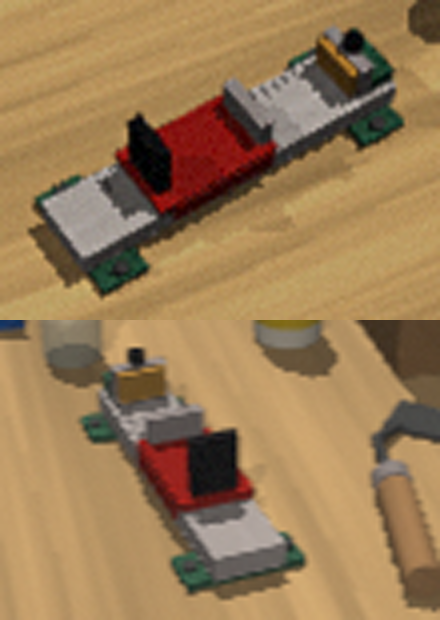

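Crop shows the caliper clearly: tab end nearer −y, fixed jaw and brass anvil at +y, yaw about 10°. Next I'll take close wrist views, the caliper first and then the handle.

```bash
cat >> h.py <<'E'
def Rdown(a):  # tool down, tool y along world angle a (deg)
    a=np.radians(a); y=np.array([np.cos(a),np.sin(a),0]); z=np.array([0,0,-1.])
    return np.stack([np.cross(y,z),y,z],1)
def wrist():
    p=np.array(robot.read_position());R=np.array(robot.read_tcp_rot())
    a,d=robot.grab_frame('wrist'); k=cam('wrist',p,R); return a,d,k,cloud(d,k)
E
python3 - <<'E'
from h import *
for a in (10,190,-170): 
    print(a,[np.round(robot.ik(p,Rdown(a)),0) if robot.ik(p,Rdown(a)) is not None else None for p in ([.53,.08,.28],[.5,.2,.1],[.424,-.302,.06],[.424,-.302,.25])])
print([np.round(robot.ik([.424,-.302,z],Rdown(b)),0) if robot.ik([.424,-.302,z],Rdown(b)) is not None else None for z in(.05,.25) for b in (90,-90,100)])
q=robot.goto([.53,.09,.26],Rdown(190))
a,d,k,P=wrist(); np.savez('w1.npz',a=a,d=d,P=P); save(a,'p3.png'); print(robot.read_t(),robot.read_position())
E
```

```text
10 [array([ 30.,   6., -12.,   0., -72., 160.]), array([ 43.,  15., -26.,   0., -49., 147.]), array([ -14.,   16.,  -31.,    0.,  -43., -156.]), array([ -14.,    5.,  -16.,    0.,  -68., -156.])]
190 [array([ 30.,   6., -12.,   0., -72., -20.]), array([ 43.,  15., -26.,   0., -49., -33.]), array([-14.,  16., -31.,   0., -43.,  24.]), array([-14.,   5., -16.,   0., -68.,  24.])]
-170 [array([ 30.,   6., -12.,   0., -72., -20.]), array([ 43.,  15., -26.,   0., -49., -33.]), array([-14.,  16., -31.,   0., -43.,  24.]), array([-14.,   5., -16.,   0., -68.,  24.])]
[array([-14.,  17., -31.,   0., -42., -76.]), array([-14.,  17., -31.,   0., -42., 104.]), array([-14.,  17., -31.,   0., -42., -66.]), array([-14.,   5., -16.,   0., -68., -76.]), array([-14.,   5., -16.,   0., -68., 104.]), array([-14.,   5., -16.,   0., -68., -66.])]
2.4833 [0.53002041 0.09073219 0.25985253]
```

View pics/p3.png

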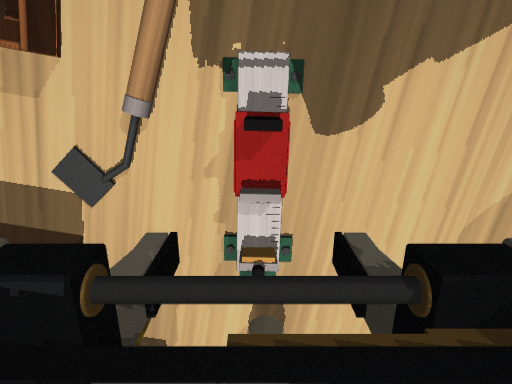

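The wrist view shows the whole caliper: tab at (263,124), saddle at (262,152), jaw face at (260,193) and anvil at (260,253).

```bash
python3 - <<'E'
from h import *
z=np.load('w1.npz');a,d,P=z['a'],z['d'],z['P']
u,v=np.meshgrid(np.arange(512),np.arange(384))
box=(u>225)&(u<305)&(v>45)&(v<272)&(d>0)
tb=(u>100)&(u<220)&(v>200)&(v<235); print('table z',np.median(P[tb][:,2]))
zz=P[...,2]
beam=box&(zz>.022)&(zz<.046)
# width midpoints per row; only rows of beam/saddle
mid=[]
for r in range(56,235,3):
    c=np.where(beam[r])[0]
    if len(c)>20:
        w=np.linalg.norm(P[r,c[0]]-P[r,c[-1]]); mid.append([*((P[r,c[0]]+P[r,c[-1]])/2),w])
mid=np.array(mid); print('widths',np.round(mid[:,3],3))
A=np.polyfit(mid[:,1],mid[:,0],1)
res=mid[:,0]-np.polyval(A,mid[:,1]); g=np.abs(res)<.003; A=np.polyfit(mid[g,1],mid[g,0],1)
print('x=',A,'yaw',np.degrees(np.arctan(-A[0])),'res',res.std())
t=-np.arctan(A[0]); cy=np.array([-np.sin(t),np.cos(t)]); cx=np.array([np.cos(t),np.sin(t)])
o=np.array([A[1],0.]); S=(P[...,:2]-o)@cy; X=(P[...,:2]-o)@cx
print('cy',cy,'o',o)
for r in range(46,272,2):
    c=slice(252,270); ok=d[r,c]>0
    print(r,'S%.4f z%.3f'%(np.median(S[r,c][ok]),np.median(zz[r,c][ok])),a[r,258:264].mean(0).astype(int),end=' | ' if r%6 else '\n')
tab=box&(zz>.08)&(zz<.1)&(v<150); print('\ntab top S',np.percentile(S[tab],[2,50,98]),'X',np.percentile(X[tab],[2,50,98]),'z',np.median(zz[tab]),np.median(P[tab],0))
j=box&(zz>.058)&(zz<.07)&(v>160)&(v<215); print('jaw top S',np.percentile(S[j],[2,50,98]),'X',np.percentile(X[j],[2,98]))
E
```

```text
table z -0.0007183994016404238
widths [0.059 0.059 0.059 0.059 0.059 0.058 0.059 0.059 0.059 0.059 0.059 0.058
 0.058 0.059 0.059 0.059 0.059 0.058 0.058 0.063 0.062 0.067 0.067 0.067
 0.067 0.066 0.066 0.067 0.067 0.067 0.067 0.066 0.066 0.067 0.067 0.067
 0.067 0.066 0.066 0.066 0.067 0.059 0.059 0.059 0.059 0.059 0.058 0.058
 0.058 0.059 0.059 0.059]
x= [-0.15155704  0.53705061] yaw 8.617994552364301 res 0.0002114413177420977
cy [-0.14984587  0.98870937] o [0.53705061 0.        ]
46 S-0.0468 z-0.001 [105  83  56] | 48 S-0.0445 z-0.001 [105  83  55]
50 S-0.0423 z-0.001 [104  83  57] | 52 S-0.0367 z0.029 [124 117 114] | 54 S-0.0346 z0.029 [199 189 185]
56 S-0.0324 z0.029 [198 189 184] | 58 S-0.0302 z0.029 [191 183 179] | 60 S-0.0282 z0.029 [104  99  97]
62 S-0.0260 z0.029 [104  98  97] | 64 S-0.0239 z0.029 [104  98  97] | 66 S-0.0217 z0.029 [115 109 107]
68 S-0.0196 z0.029 [198 190 186] | 70 S-0.0174 z0.029 [199 189 185] | 72 S-0.0152 z0.029 [199 189 185]
74 S-0.0130 z0.029 [199 189 186] | 76 S-0.0109 z0.029 [200 190 186] | 78 S-0.0086 z0.029 [198 189 185]
80 S-0.0065 z0.029 [198 18
[... 2679 characters left out ...]
6 91 88]
242 S0.2045 z0.029 [97 92 88] | 244 S0.2074 z0.029 [96 90 88] | 246 S0.2106 z0.029 [94 87 82]
248 S0.2093 z0.037 [67 47 23] | 250 S0.2095 z0.043 [68 47 23] | 252 S0.2095 z0.048 [68 48 23]
254 S0.2092 z0.054 [70 49 23] | 256 S0.2093 z0.059 [81 57 28] | 258 S0.2108 z0.062 [205 153  76]
260 S0.2139 z0.061 [130  93  45] | 262 S0.2170 z0.061 [84 65 42] | 264 S0.2186 z0.063 [70 65 64]
266 S0.2210 z0.064 [24 22 21] | 268 S0.2220 z0.067 [11 10 10] | 270 S0.2223 z0.072 [21 19 19]

tab top S [0.03361212 0.03910161 0.04525393] X [-0.01891298 -0.00013678  0.01959632] z 0.08875193586798258 [0.53094462 0.03881483 0.08875194]
jaw top S [0.12273702 0.12789186 0.1342727 ] X [-0.02386734  0.02409293]
```

Caliper geometry checks out: yaw 8.6°, beam top about 30 mm, tab to face 95 mm, anvil at s=0.209 (about 8 mm proud). Next the handle from close up.

```bash
python3 - <<'E'
from h import *
robot.goto([.474,-.295,.24],Rdown(100))
a,d,k,P=wrist(); save(a,'p4.png'); zz=P[...,2]
m=((zz>.1)&(zz<.12)&(d>0)).astype(np.uint8)
n,l,s,c=cv2.connectedComponentsWithStats(m)
for j in range(1,n):
    if s[j,4]>60:
        q=P[l==j]; (mx,my),r=cv2.minEnclosingCircle(q[:,:2].astype(np.float32)); print(s[j],c[j].round(),np.array([mx,my,r]).round(4),'z',np.median(q[:,2]).round(4),a[l==j].mean(0).round())
print(robot.read_t())
E
```

```text
[ 212   10   35   39 1050] [229.  29.] [ 0.3464 -0.3394  0.0144] z 0.1092 [18. 34. 72.]
[245 111  31  33 769] [260. 127.] [ 0.4214 -0.2998  0.0146] z 0.1092 [91. 65. 33.]
[232 220  28  29 630] [246. 234.] [ 0.5314 -0.2942  0.0146] z 0.109 [32. 31. 30.]
[212 304  26  11 209] [224. 308.] [ 0.6186 -0.3033  0.0141] z 0.1091 [66. 64. 60.]
3.9833
```

View pics/p4.png

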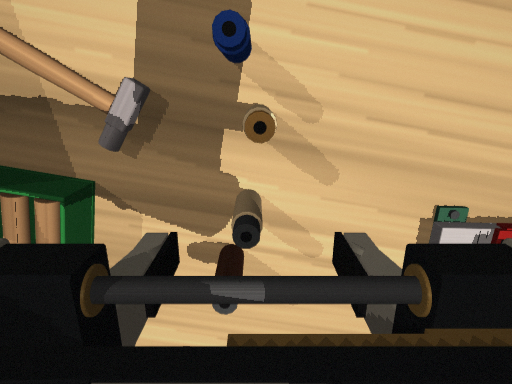

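The brass handle is at (260,127), giving (0.421, −0.300) with a 14.5 mm ferrule radius as expected. I'll pick it.

```bash
cat >> h.py <<'E'
CY=np.array([-0.14984587,0.98870937]); CX=np.array([.98870937,.14984587]); O=np.array([.53705061,0.])
def W(s,x,z): return np.append(O+s*CY+x*CX,z)
def F(n=5):
    f=[]
    for _ in range(n): f.append(robot.read_force()); robot.dwell(.01)
    f=np.mean(f,0); return np.array([f[:2]@CX,f[:2]@CY,f[2]])
E
python3 - <<'E'
from h import *
R=Rdown(100)
robot.goto([.4214,-.2998,.19],R)
robot.servo_line([.4214,-.2998,.052],speed=.12)
print('F0',F())
robot.move_gripper(0.0); print('w',robot.read_grip_width()*88,F())
robot.servo_line([.4214,-.2998,.21],speed=.15); print(F(),robot.read_grip_width()*88)
robot.goto(W(.182,0,.21),Rdown(188.62)); robot.dwell(.2)
f0=F(); print('f0',f0,robot.read_t(),robot.read_position())
robot.servo_line(W(.182,0,.088),speed=.1); robot.dwell(.2); f0=F(); print(f0)
s=.182
while s<.2:
    s+=.001; robot.servo_line(W(s,0,.088),speed=.02); f=F()-f0
    if abs(f[1])>1.2: break
print('contact s',s,f)
np.save('s.npy',[s])
a,d=robot.grab_frame('scene'); b,e=robot.grab_frame('side')
save(np.vstack([cv2.resize(a[130:240,220:340],None,fx=3,fy=3),cv2.resize(b[110:210,180:300],None,fx=3,fy=3)]),'p5.png')
print(robot.read_t())
E
```

```text
F0 [-0.23826042 -0.05987945  0.39154714]
w 34.47259464527911 [-0.44334951  0.11435614  0.03510797]
[-0.24105279  0.0210655  -1.05371918] 34.389951866060485
f0 [ 0.38903534  0.09275094 -1.13476312] 9.9083 [0.50997688 0.17928402 0.21004064]
[ 0.09207933 -0.17010661 -1.17698162]
contact s 0.192 [ 0.47588466 -3.03246244  1.57863911]
14.5333
```

View pics/p5.png

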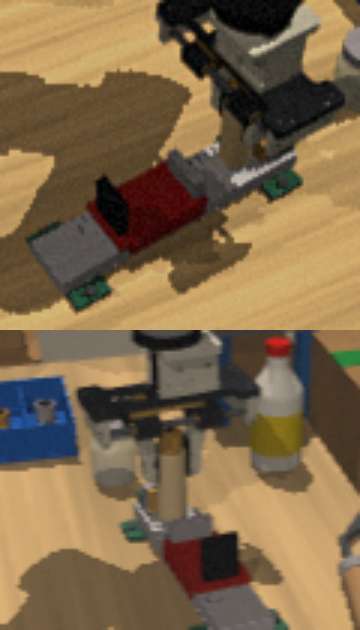

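Contact with the anvil at s=0.192, as the camera predicted, and the handle is upright over the beam. I'll back off 1.5 mm, set it down and release.

```bash
python3 - <<'E'
from h import *
s=.1905
robot.servo_line(W(s,0,.088),speed=.03); robot.dwell(.2); f0=F(); print(f0)
z=.085
robot.servo_line(W(s,0,z),speed=.03)
while z>.076:
    z-=.0005; robot.servo_line(W(s,0,z),speed=.02); f=F(4)-f0
    if f[2]>2: break
print('touch z',z,f)
robot.move_gripper(.75); robot.dwell(.2); print(F())
robot.servo_line(W(s,0,.24),speed=.15)
# view from behind: tab & handle
robot.goto(W(.07,0,.25),Rdown(188.62)); robot.dwell(.2)
a,d,k,P=wrist(); save(a,'p6.png'); zz=P[...,2]
S=(P[...,:2]-O)@CY; X=(P[...,:2]-O)@CX
near=(np.abs(X)<.05)&(S>-.05)&(S<.25)&(d>0)
t=near&(zz>.08)&(zz<.1)&(S<.08); print('tab S',np.percentile(S[t],[1,50,99]),'X',np.percentile(X[t],[2,98]))
t=near&(zz>.13)&(zz<.15)
if t.sum()>50: print('top',cv2.minEnclosingCircle(np.stack([S[t],X[t]],1).astype(np.float32)),np.median(zz[t]))
print(robot.read_t())
for th in (40,50,55): # tilted grasp feasibility: hand toward robot, fingers pointing +X and down
  for sg in (1,-1):
    c,n=np.cos(np.radians(th)),np.sin(np.radians(th))
    zt=np.append(n*CX,-c); y=sg*np.append(CY,0); Rt=np.stack([np.cross(y,zt),y,zt],1)
    for ss in (.039,.08): 
        g=W(ss,-.008,.068); q=robot.ik(g+.019*zt,Rt); print(th,sg,ss,None if q is None else np.round(q))
E
```

```text
[-0.00626285 -0.27052598 -0.81699967]
touch z 0.0815 [-2.32064871  0.52225262  6.31777613]
[-0.14269711 -0.00924797 -0.16576234]
tab S [0.03358355 0.03891512 0.04532348] X [-0.01919509  0.01890342]
top ((0.19445988535881042, 0.0001333090476691723), 0.013440679758787155) 0.13937068918132234
20.25
40 1 0.039 None
40 1 0.08 None
40 -1 0.039 None
40 -1 0.08 None
50 1 0.039 [ -24.   14.  -46. -120.  -28.   56.]
50 1 0.08 [ -22.   15.  -51. -131.  -31.   65.]
50 -1 0.039 [ -24.   14.  -46. -120.  -28. -124.]
50 -1 0.08 [ -22.   15.  -51. -131.  -31. -115.]
55 1 0.039 [ -33.   21.  -53. -129.  -44.   75.]
55 1 0.08 [ -29.   23.  -58. -137.  -48.   82.]
55 -1 0.039 [ -33.   21.  -53. -129.  -44. -105.]
55 -1 0.08 [ -29.   23.  -58. -137.  -48.  -98.]
```

View pics/p6.png

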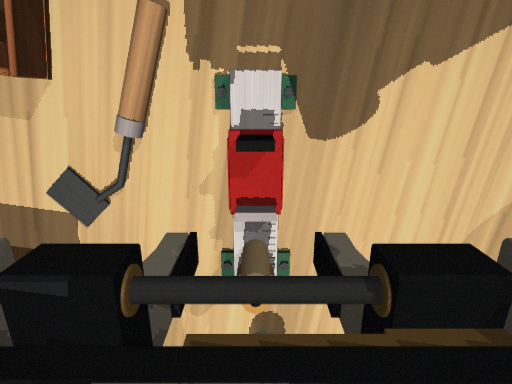

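The handle stands on the beam by itself (top 139 mm, axis on the beam centreline), and the tab is at s=0.039. A vertical pinch would leave only about 1 mm between the 193 mm wide gripper body and the ferrule. So I'll check pinches with the hand leaning sideways.

```bash
cat >> h.py <<'E'
def Rt(th,side,sg):  # side +1: hand leans toward +X (far), -1 toward robot
    c,n=np.cos(np.radians(th)),np.sin(np.radians(th))
    z=np.append(-side*n*CX,-c); y=sg*np.append(CY,0); return np.stack([np.cross(y,z),y,z],1)
def G(s,x,z,R): return W(s,x,z)+.019*R[:,2]
E
python3 - <<'E'
from h import *
print(np.round(robot.read_qpos()))
for side in (1,-1):
  for th in (30,45,52):
    for sg in (1,-1):
      R=Rt(th,side,sg); o=[]
      for g in ((.039,.066),(.085,.066),(.039,.15),(.0,.25)):
        q=robot.ik(G(g[0],.008*side,g[1],R),R); o.append(None if q is None else np.round(q).astype(int).tolist())
      print(side,th,sg,o)
E
```

```text
[ 29.   6. -15.  -0. -69. -20.]
1 30 1 [[21, 36, -4, -6, -80, -99], [24, 35, -3, -8, -80, -102], [21, 31, 0, -6, -89, -100], [18, 26, 6, -5, -99, -98]]
1 30 -1 [[21, 36, -4, -6, -80, 81], [24, 35, -3, -8, -80, 78], [21, 31, 0, -6, -89, 80], [18, 26, 6, -5, -99, 82]]
1 45 1 [[19, 45, 6, -8, -96, -99], [23, 45, 7, -10, -97, -101], [19, 40, 9, -8, -104, -100], [17, 35, 14, -6, -114, -98]]
1 45 -1 [[19, 45, 6, -8, -96, 81], [23, 45, 7, -10, -97, 79], [19, 40, 9, -8, -104, 80], [17, 35, 14, -6, -114, 82]]
1 52 1 [[19, 49, 11, -8, -103, -98], [22, 49, 12, -11, -104, -101], [19, 44, 13, -9, -111, -100], [16, 39, 18, -7, -120, -98]]
1 52 -1 [[19, 49, 11, -8, -103, 82], [22, 49, 12, -11, -104, 79], [19, 44, 13, -9, -111, 80], [16, 39, 18, -7, -120, 82]]
-1 30 1 [None, None, None, [26, -10, -48, 21, -25, -124]]
-1 30 -1 [None, None, None, [26, -10, -48, 21, -25, 56]]
-1 45 1 [[-8, 10, -39, -101, -12, 23], [-8, 10, -41, -115, -13, 37], None, None]
-1 45 -1 [[-8, 10, -39, -101, -12, -157], [-8, 10, -41, -115, -13, -143], None, None]
-1 52 1 [[-28, 17, -49, -125, -35, 65], [-25, 18, -55, -136, -39, 75], None, None]
-1 52 -1 [[-28, 17, -49, -125, -35, -115], [-25, 18, -55, -136, -39, -105], None, None]
```

Leaning the hand to the far side (+X) by 52° works without a wrist flip and keeps the body clear of the handle. I'll go there and close stepwise, using wrist force to centre on the tab.

```bash
python3 - <<'E'
from h import *
R=Rt(52,1,1)
robot.servo_line(W(.0,0,.27),speed=.2)
robot.move_gripper(.5)
robot.goto(G(.0,.008,.27,R),R)
robot.goto(G(.0394,.008,.15,R),R)
robot.servo_line(G(.0394,.008,.068,R),speed=.06); robot.dwell(.3)
f0=F(10); print('f0',f0,robot.read_t(), ((robot.read_position()-.019*np.array(robot.read_tcp_rot())[:,2])[:2]-O)@CY)
np.save('f0.npy',f0)
s=.0394
for w in (20,17,15.5,14.5,13.8,13.2,12.6):
    robot.move_gripper(w/88)
    for _ in range(5):
        f=F(8)-f0
        if abs(f[1])<.6: break
        s+=.0004*np.sign(f[1]); robot.servo_line(G(s,.008,.068,R),speed=.02)
    print(w,robot.read_grip_width()*88,s,f.round(2))
np.save('s.npy',s)
a,d,k,P=wrist(); save(a,'p7.png'); print(robot.read_t())
E
```

```text
f0 [ 0.21690378 -0.15260601 -0.01819842] 25.2167 0.03940852859574313
20 19.85845885301291 0.0394 [-0.34  0.16 -0.08]
17 17.20183879101765 0.0394 [-0.22  0.38  0.12]
15.5 15.588440690146546 0.0394 [-0.38  0.3  -0.05]
14.5 14.341941297210221 0.0394 [-0.07  0.33  0.03]
13.8 13.741032658755456 0.0394 [-0.22 -0.19  0.17]
13.2 12.739193250233734 0.0394 [-0.22  0.23  0.15]
12.6 12.24181397951234 0.0394 [-0.28  0.28 -0.18]
27.8583
```

View pics/p7.png

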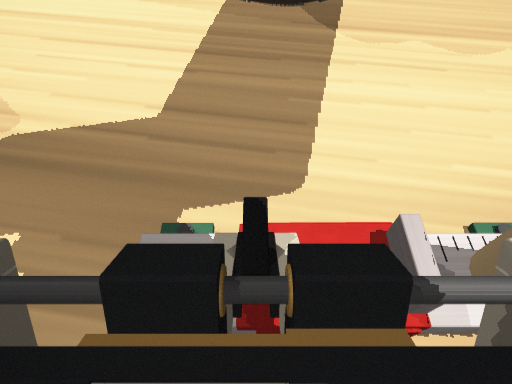

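The tab is centred between the pads with no side load, at (256,235). I'll pinch it, travel level, then press under force control.

```bash
python3 - <<'E'
from h import *
R=Rt(52,1,1); f0=np.load('f0.npy'); s=float(np.load('s.npy'))
robot.move_gripper(0); print('w',robot.read_grip_width()*88,(F()-f0).round(2))
robot.servo_line(G(.072,.008,.068,R),speed=.03); fr=F(6)-f0; print('after travel',fr.round(2))
s=.072; log=[]
while s<.087:
    st=.0004 if abs(log[-1][1] if log else 0)<5 else .00015
    s+=st; robot.servo_line(G(s,.008,.068,R),speed=.01); f=F(6)-f0; log.append((round(s,5),round(f[1],2),round(f[2],2)))
    if f[1]<-9: break
print(log)
for _ in range(14):
    robot.dwell(.04); f=F(6)-f0; print(f.round(2),end=' ')
    if f[1]>-8.5: s+=.0001; robot.servo_line(G(s,.008,.068,R),speed=.01)
    if f[1]<-12: s-=.0001; robot.servo_line(G(s,.008,.068,R),speed=.01)
np.save('s.npy',s); print('\n',s,robot.read_t(),robot.read_ft_torque())
a,d=robot.grab_frame('scene'); b,e=robot.grab_frame('side')
save(np.vstack([cv2.resize(a[120:240,220:340],None,fx=2.5,fy=2.5),cv2.resize(b[110:220,190:310],None,fx=2.5,fy=2.5)]),'p8.png')
E
```

```text
w 12.016374580468433 [0.27 0.62 1.96]
after travel [ 0.52 -0.91  5.42]
[(0.0724, np.float64(-2.25), np.float64(5.25)), (0.0728, np.float64(-2.71), np.float64(4.91)), (0.0732, np.float64(-2.59), np.float64(5.25)), (0.0736, np.float64(-2.85), np.float64(5.47)), (0.074, np.float64(-2.62), np.float64(5.05)), (0.0744, np.float64(-2.52), np.float64(5.32)), (0.0748, np.float64(-2.99), np.float64(5.06)), (0.0752, np.float64(-2.66), np.float64(5.35)), (0.0756, np.float64(-2.73), np.float64(5.07)), (0.076, np.float64(-2.71), np.float64(4.9)), (0.0764, np.float64(-2.86), np.float64(5.21)), (0.0768, np.float64(-2.69), np.float64(5.71)), (0.0772, np.float64(-2.75), np.float64(5.28)), (0.0776, np.float64(-2.14), np.float64(5.26)), (0.078, np.float64(-2.62), np.float64(5.46)), (0.0784, np.float64(-3.06), np.float64(5.09)), (0.0788, np.float64(-3.8), np.float64(5.25)), (0.0792, np.float64(-3.49), np.float64(4.83)), (0.0796, np.float64(-4.91), np.float64(4.97)), (0.08, np.float64(-6.59), np.float64(4.71)), (0.08015, np.float64(-7.19), np.float64(4.37)), (0.0803, np.float64(-7.78), np.float64(4.72)), (0.08045, np.float64(-8.58), np.float64(4.63)), (0.0806, np.float64(-9.02), np.float64(4.48))]
[ 0.54 -8.86  4.39] [ 0.73 -8.82  4.11] [ 0.65 -8.59  4.47] [ 0.54 -8.86  4.48] [ 0.9  -8.84  4.53] [ 0.5  -8.69  4.35] [ 0.61 -8.73  4.53] [ 0.41 -9.09  4.38] [ 0.64 -8.96  4.48] [ 0.52 -8.62  4.43] [ 0.71 -9.18  4.67] [ 0.83 -9.27  4.22] [ 0.83 -8.95  4.52] [ 0.94 -8.81  4.3 ] 
 0.08059999999999994 37.8833 [-1.52777472 -1.93383794  2.61528637]
```

View pics/p8.png

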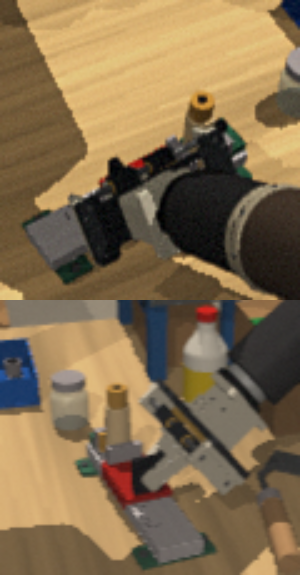

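The handle is pinched upright. I held about 8.9 N at the wrist for 1.4 s, which less 2.7 N of sliding friction is about 6.2 N on the handle. There's a 5 N vertical load on the wrist, so I'll check the saddle's tilt by depth before topping up the push.

```bash
cat >> h.py <<'E'
def tilt():
    a,d,k,P=wrist(); S=(P[...,:2]-O)@CY; X=(P[...,:2]-O)@CX; zz=P[...,2]
    hsv=cv2.cvtColor(a,cv2.COLOR_RGB2HSV)
    red=((hsv[...,0]<8)|(hsv[...,0]>172))&(hsv[...,1]>150)&(d>0)&(zz>.03)&(zz<.055)&(np.abs(X)<.031)
    red=cv2.erode(red.astype(np.uint8),np.ones((3,3)))>0
    q=np.stack([S[red],X[red],np.ones(red.sum())],1); c,*_=np.linalg.lstsq(q,zz[red],rcond=None)
    r=zz[red]-q@c; g=np.abs(r)<.002; c,*_=np.linalg.lstsq(q[g],zz[red][g],rcond=None)
    bm=(d>0)&(zz>.024)&(zz<.034)&(np.abs(X)<.027)&(S>-.036)&(S<.2)&(hsv[...,1]<60)
    qb=np.stack([S[bm],X[bm],np.ones(bm.sum())],1); cb,*_=np.linalg.lstsq(qb,zz[bm],rcond=None)
    return g.sum(),np.ptp(S[red]),np.degrees(c[:2]),bm.sum(),np.degrees(cb[:2]),a
E
python3 - <<'E'
from h import *
R=Rt(52,1,1); f0=np.load('f0.npy'); s=float(np.load('s.npy'))
print(tilt()[:5], (np.array(robot.read_position())-G(s,.008,.068,R)).round(5))
E
```

```text
(np.int64(2357), np.float64(0.10424442668207023), array([0.14252692, 0.02880644]), np.int64(3499), array([ 0.06771653, -0.01944355])) [ 0.00024 -0.00155  0.00025]
```

Saddle tilt is about 0.1°, so it's level. I'll bring the push to about 7 N net for over a second, unload, release and retreat along the tool axis.

```bash
python3 - <<'E'
from h import *
R=Rt(52,1,1); f0=np.load('f0.npy'); s=float(np.load('s.npy'))
for _ in range(10):
    f=F(6)-f0
    if f[1]<-9.6: break
    s+=.00015; robot.servo_line(G(s,.008,.068,R),speed=.01)
print('s',s,f.round(2)); t=robot.read_t(); m=[]
while robot.read_t()-t<1.3: m.append(F(5)[1]-f0[1])
print('hold',np.round([min(m),np.mean(m),max(m)],2),'tilt',tilt()[2])
lo=s
while s>lo-.004:
    s-=.0002; robot.servo_line(G(s,.008,.068,R),speed=.02); f=F(4)-f0
    if f[1]>-.8: break
print('unloaded',s,f.round(2))
robot.move_gripper(.27); robot.dwell(.1); print((F()-f0).round(2))
p=np.array(robot.read_position()); robot.servo_line(p-.05*R[:,2],speed=.06); robot.servo_line(p-.12*R[:,2],speed=.12)
robot.goto(W(.07,0,.27),Rdown(188.62)); robot.dwell(.2)
a,d,k,P=wrist(); zz=P[...,2]; S=(P[...,:2]-O)@CY; X=(P[...,:2]-O)@CX
near=(np.abs(X)<.05)&(S>-.05)&(S<.25)&(d>0)
t=near&(zz>.08)&(zz<.1)&(S<.12)&(np.abs(X)<.021); print('tab S',np.percentile(S[t],[1,50,99]))
t=near&(zz>.057)&(zz<.07)&(S<.19); print('jaw top S',np.percentile(S[t],[2,98]))
a,d=robot.grab_frame('scene'); b,e=robot.grab_frame('side')
P=cloud(e,cam('side')); S=(P[...,:2]-O)@CY; X=(P[...,:2]-O)@CX; q=(e>0)&(np.abs(X)<.025)&(np.abs(S-.192)<.025)
for lo in (.075,.09,.10,.12,.133):
    g=q&(P[...,2]>lo)&(P[...,2]<lo+.012); print(lo,S[g].mean().round(4),X[g].mean().round(4))
print('top',P[q][:,2].max())
save(np.vstack([cv2.resize(a[120:240,220:340],None,fx=2.5,fy=2.5),cv2.resize(b[110:220,190:310],None,fx=2.5,fy=2.5)]),'p9.png'); print(robot.read_t())
E
```

```text
s 0.08089999999999993 [  0.8  -10.11   4.16]
hold [-10.65 -10.23  -9.85] tilt [0.11699235 0.01019817]
unloaded 0.07829999999999986 [0.45 0.07 5.63]
[ 0.03 -0.09  0.17]
tab S [0.07319031 0.07788751 0.08433365]
jaw top S [0.07329792 0.18343045]
0.075 0.1754 -0.0018
0.09 0.1758 -0.0005
0.1 0.1778 -0.002
0.12 0.1793 -0.0008
0.133 0.1845 0.0007
top 0.14113621303682333
47.75
```

View pics/p9.png

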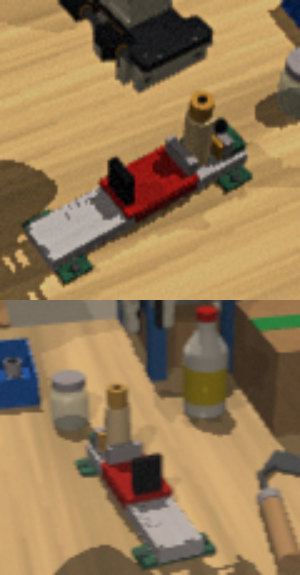

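```bash
python3 -c "
from rig import robot
robot.dwell(.2); print(robot.job_done(), robot.read_t())"
```

```text
the job is handed in; nothing more can be done
the job is handed in; nothing more can be done
```

The brass-ferrule handle is standing upright on the beam, pinched between the red jaw and the brass anvil. The robot is clear of it, and I handed the job in at about 48 s.

- **Placing:** I felt for the anvil with the held handle and met it at 0.192 m along the beam, as the camera predicted. I then backed off 1.5 mm, set it down and let go. The set-down touch was about 6 N, more than the 2 N I was aiming for.
- **Push:** I pinched the tab with the hand leaning 52° sideways, because a straight-down grip would have left only about 1 mm between the gripper body and the ferrule. I held the push twice:

| Hold | Time | Wrist force | On the handle, less about 2.7 N friction |
|---|---|---|---|
| First | 1.4 s | 8.9 N | about 6 N |
| Second | 1.3 s | 10.2 N (peak 10.7 N) | about 7.5 N |

- **Tilt:** depth readings of the saddle gave about 0.1° during both holds. It was not measured while the jaw was travelling. The hand was also pressing down on the tab with about 5 N, which did not show as tilt.
- **Last checks:** I unloaded to about 0 N before opening the gripper. After that the pictures showed the handle upright, with its top at 141 mm (140 mm expected).
- **Less certain:** the cameras put the gap between jaw and anvil at 35.5 mm, against 34.5 mm for the handle where the gripper held it higher up. The wood is 34–36 mm thick and the reading is good to about 1 mm, so the jaw being closed rests mainly on the forces: the hand never pulled the jaw back with more than its friction.

None of the other objects was touched as far as I saw, but I did not measure their positions again at the end.

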